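Close up the cutter chest after the clay workshop

TASK

Close up the wooden cutter chest with your fingertips: push its raised lid over until it lies fully shut, and push the wide drawer fully home. Leave the narrow drawer open just as it is, because the clay pieces in it are still drying. Push gently, without slamming; nothing needs grasping, so do not lift or carry anything, and do not disturb the cup, bottle, plate and cutter around the chest.

Things in the scene. Friction and masses are not known exactly. Their poses are not given: they have to be found in the camera images.
- chest: plywood chest fixed on the table, 200 mm deep (its x), 260 mm wide (its y), 72 mm high, 80 with the lid shut. Origin: centre of its footprint, on the table. Its x points from front to back, z up; the front, with the drawers (x = -100 mm), looks roughly to the robot's left; its y points roughly away from the robot. Wide drawer: nearer the robot (y = -48 mm); narrow one: farther (y = +78 mm)
- lid (a joint): lid angle in rad: 0 shut (level), 1.6 fully open; starts at 1.15 to 1.45, so it leans towards the front. A wooden board, 200 mm from hinge to free edge, 260 mm wide, 8 mm thick, about 250 g, hinged along the chest's top back edge. The hinge is stiff: the lid stays where it is left at any angle; a push of 1 to 3 N near the free edge moves it
- lid_hinge (a point): middle of the lid's hinge line, at the chest's x = +100 mm, y = 0, 76 mm above the table, in the middle of the lid's thickness; the hinge line runs along the chest's y
- lid_edge (a point): middle of the lid's free edge, on its outer face (the face that is on top when shut and looks to the chest's back when open)
- wide_drawer (a joint): how far the wide drawer stands open, in m: 0 fully home with its front flush with the chest's front, 0.13 at its stop; starts at 0.05 to 0.11. Slides along the chest's x, with about 2 N of friction, no spring. Its front is 144 mm wide and reaches from 8 to 50 mm above the table
- wide_drawer_knob (a point): outer end face of the wide drawer's round knob (diameter 22 mm), in the middle of its front, 22 mm out from the front and 33 mm above the table
- narrow_drawer (a joint): how far the narrow drawer stands open, in m: 0 fully home; starts at 0.045 to 0.10. Same build and friction as the wide one, front 84 mm wide; to be left as it is
- narrow_drawer_knob (a point): outer end face of the narrow drawer's knob, 22 mm out from the middle of its front, 33 mm above the table
- cup: pale blue plastic cup, 72 mm across, 90 mm high, beyond the chest's far side; origin at the centre of its underside; bystander
- bottle: clear plastic bottle, 72 mm across, 210 mm high, behind the far end of the chest's back; origin at the centre of its underside; bystander
- cutter: round pink cookie cutter, a ring 64 mm across and 22 mm high, on the table in front of the narrow drawer; origin at the centre of its underside; bystander
- plate: pale blue plate, 150 mm across, 18 mm high, behind the chest; origin at the centre of its underside; bystander

How it is judged:
By the outcome, as a careful person would: the job done as asked, in the order asked, and still so for the second after the job is handed in, with the robot touching nothing.
It also fails if it takes over 51 s, if anything falls off the work surface, if the arm or the gripper's body presses on something with over 40 N, if the wrist force passes 120 N, or if a joint passes its speed limit or range.

ROBOT

A 7-joint arm with a two-finger parallel gripper is mounted at the origin on the work surface. World frame = base frame: x ahead of the robot, y to its left, z up, the work surface at z = 0. Lengths are in mm, angles in rad, forces in N, time in s.
With the tool pointing down it reaches from about 425 to 875 mm from the base axis. Payload 4.7 kg.
Tool frame: the origin (TCP) lies on the front face of the gripper's body, between the roots of the fingers; the fingertips stand 73 mm ahead of it and the grasp point (between the pads) lies 54 mm ahead of it; z points along the fingers, y is the line along which they close (so a half turn about z gives the same grasp; the last joint's range is limited). The gripper opens to 85 mm and grips with 20 to 120 N. Pads are 22 mm wide; open, the fingers measure 114 mm over their backs; the gripper's body (76 mm by 85 mm) begins 54 mm behind the grasp point. The pads swing forward as they close: fully open they stand 13 mm farther back than shut.
Start: joints at [1.33, 0.321, -0.07, 1.45, 0.023, 1.371, -0.057], TCP at [163.814, -629.033, 303.949] pointing down, gripper open.
Joint ranges: [-2.86, 2.86], [-0.3, 2.09], [-1.38, 1.24], [0.06, 2.45], [-1.56, 4.7], [0.09, 2.05], [-2.69, 2.69]. Speed limits (rad/s): [2.57, 2.57, 3.14, 3.14, 3.14, 3.14, 3.14].

INTERFACE

Orientations are given as a unit quaternion [x, y, z, w].
In Python, from bench import arm, hand, kin, eyes, sensors gives the robot as it stands. Calls block until the motion is done:
- arm.reach(position, orientation): joint-space move of the TCP to a pose.
- arm.move_straight(position, v=150, rot=None, f_stop=None): straight line of the TCP; rot=None keeps the orientation; v is the mean speed in mm/s. With f_stop (N) it stops when the force on the tool has changed by that much, and returns True; else False.
- arm.set_joints(angles): joint-space move.
- hand.command_gripper(opening, f_grip=None): finger opening in mm; f_grip is the grip in N (None keeps the last); returns when the fingers have stopped.
- arm.wait(seconds).
- kin.inverse_kinematics(position, orientation): joint angles nearest the present ones, or None.
- eyes.grab_frame(name): name is "side" or "top"; returns the picture (384x512x3 uint8, blue, green, red); there is no depth.
- eyes.camera_model(name): a dict with "fx", "fy", "cx", "cy" (pixels), "R" (3x3) and "t" (3): a world point X has camera coordinates R X + t. Camera axes: x right, y down, z forward; pixel columns grow to the right and rows downward; lengths in mm; the calibration is good to about 2 mm. A picture is of the moment at which its call begins. camera_model takes no time and is no camera call.
A pose or a line that the arm cannot do raises arm.IKError and nothing moves.
- arm.sign_off(): hands the job in; it is judged then, once.
Trained networks look in the newest picture that a camera, given by its name, has taken for a name from the list of things; names that differ only in an ending like _2 or _b are one class to them, and where a whole thing is asked for, a point or a joint stands for the part that bears it (a point fixed in the world has none). Each returns a list of dicts, best first, with "p" (0 to 1); they miss things now and then, are a little off and sometimes report something else, mostly with a low value. They report only what shows in the picture. A call takes as long as a camera call.
- eyes.trace(camera, query): "mask" (384x512 bool, what is visible of it) and "box" ([left, top, right, bottom] in pixels, round what is visible of it).
- eyes.spot_point(camera, query): "pixel" ([row, column] in pixels: a listed point, or the origin of a listed thing).
Readings, each from a call of its own:
- sensors.get_time(): time.
- sensors.get_qpos(): joint angles.
- sensors.get_dq(): joint speeds.
- sensors.get_effort(): joint torques, N m.
- sensors.get_eef_pos(): TCP position.
- sensors.get_orientation(): TCP orientation.
- sensors.get_force(): force on the tool from outside, world axes, zero at the start.
- sensors.get_wrist_torque(): the same for the moment, N m.
- sensors.get_gripper_width(): finger opening in mm.
- sensors.get_gripper_force(): force on a finger pad.
Only numpy, scipy, OpenCV 4.12 (cv2) and the standard library are available. Lean on these libraries where they do the work, as an engineer would, in place of code of your own. Each camera call takes 0.05 s, during which the arm holds its last target. There are 200 camera calls.

## Working session

There is one attempt and no reset: what is moved stays moved. The work goes in short steps, each a Python script; the robot and the scene stay as the last script left them, time stands still between calls to the robot, and variables do not carry over. Pictures are saved under pics/ and viewed, at most 10 in all, crops included, and the job is handed in when it is done.

```bash
ls; mkdir -p pics; python3 - <<'E'
from bench import arm, hand, kin, eyes, sensors
import cv2, numpy as np
for c in ("side","top"):
    im=eyes.grab_frame(c); cv2.imwrite(f"pics/{c}0.png",im)
    m=eyes.camera_model(c); print(c,m["fx"],m["fy"],m["cx"],m["cy"],np.round(m["R"],4).tolist(),np.round(m["t"],1).tolist())
    for q in ("chest","lid_hinge","lid_edge","wide_drawer_knob","narrow_drawer_knob","cup","bottle","cutter","plate"):
        print(q,[(np.round(d["pixel"],1).tolist(),round(d["p"],2)) for d in eyes.spot_point(c,q)[:2]])
print(sensors.get_time(),sensors.get_orientation())
E
```

```text
pics
side 383.69860271234177 383.69860271234177 254.291744335432 193.51905942091236 [[0.5211, -0.8534, 0.0115], [-0.6734, -0.4193, -0.6089], [0.5245, 0.3095, -0.7932]] [-277.1, 458.6, 589.7]
chest [([258.9, 284.1], 0.83)]
lid_hinge [([263.4, 334.0], 0.94), ([190.8, 316.0], 0.5)]
lid_edge [([189.3, 317.9], 0.69)]
wide_drawer_knob [([215.2, 195.3], 0.55)]
narrow_drawer_knob [([186.8, 238.0], 0.79)]
cup [([194.0, 315.3], 0.73), ([167.2, 202.4], 0.19)]
bottle [([256.8, 394.0], 0.95)]
cutter [([167.0, 200.4], 0.72)]
plate [([340.4, 388.4], 0.72)]
top 474.46033110610296 474.46033110610296 254.31117012527545 199.6685770194301 [[0.0077, -1.0, 0.0002], [-0.9775, -0.0075, -0.2108], [0.2108, 0.0014, -0.9775]] [36.1, 594.0, 1213.0]
chest [([226.5, 296.6], 0.92)]
lid_hinge [([225.9, 336.4], 0.86)]
lid_edge [([209.7, 324.3], 0.81)]
wide_drawer_knob [([236.3, 221.8], 0.57), ([219.9, 339.3], 0.32)]
narrow_drawer_knob [([192.7, 233.6], 0.78), ([184.9, 365.3], 0.44)]
cup []
bottle [([184.6, 367.7], 0.75)]
cutter [([188.4, 192.0], 0.5)]
plate [([248.1, 388.4], 0.76)]
1.0 [ 9.91895545e-01  1.27055975e-01 -2.13602431e-05  7.40225562e-05]
```

View pics/side0.png

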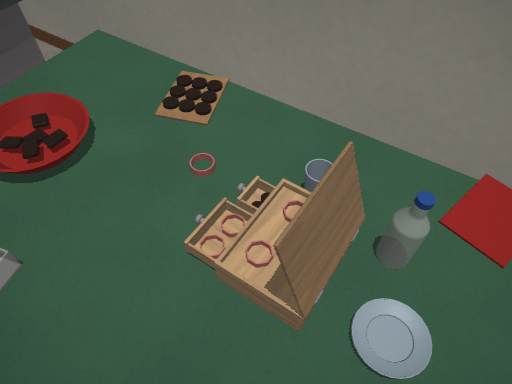

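View pics/top0.png

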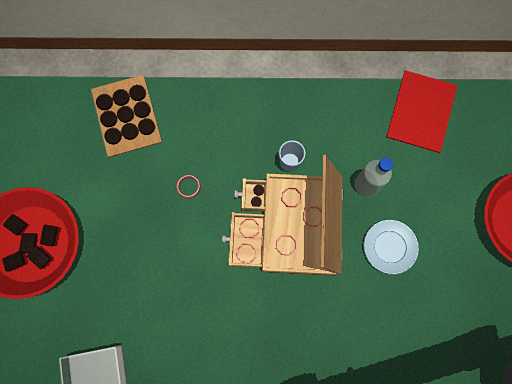

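```bash
cat > h.py <<'E'
import numpy as np
from scipy.optimize import least_squares
from bench import arm, hand, kin, eyes, sensors
M={c:eyes.camera_model(c) for c in("side","top")}
def proj(c,X):
    m=M[c];p=np.array(m["R"])@np.array(X)+np.array(m["t"])
    return np.array([m["fy"]*p[1]/p[2]+m["cy"],m["fx"]*p[0]/p[2]+m["cx"]])
def onplane(c,px,z):
    m=M[c];R=np.array(m["R"]);o=-R.T@np.array(m["t"])
    d=R.T@np.array([(px[1]-m["cx"])/m["fx"],(px[0]-m["cy"])/m["fy"],1]);return o+d*(z-o[2])/d[2]
E
python3 - <<'E'
from h import *
P=lambda n,c,px,z:print(n,c,onplane(c,px,z).round(1)[:2])
P("chest","side",[258.9,284.1],0);P("chest","top",[226.5,296.6],0)
P("hinge","side",[263.4,334],76);P("hinge","top",[225.9,336.4],76)
P("wk","side",[215.2,195.3],33);P("wk","top",[236.3,221.8],33)
P("nk","side",[186.8,238],33);P("nk","top",[192.7,233.6],33)
P("bottle","side",[256.8,394],0);P("bottle","top",[184.6,367.7],0)
P("plate","side",[340.4,388.4],0);P("plate","top",[248.1,388.4],0)
P("cutter","side",[167,200.4],0);P("cutter","top",[188.4,192],0);P("cup","side",[194,315.3],0)
f=lambda X:np.r_[proj("side",X)-[189.3,317.9],proj("top",X)-[209.7,324.3]]
s=least_squares(f,[600,-100,250]);print("edge",s.x,s.fun)
E
```

```text
chest side [520.8 -82.9]
chest top [531.6 -77.9]
hinge side [ 525.3 -185. ]
hinge top [ 522.  -175.9]
wk side [495.3 133.9]
wk top [498.  128.1]
nk side [614.8  96.7]
nk top [619.5  98.1]
bottle side [ 652.6 -286.1]
bottle top [ 653.7 -281.6]
plate side [ 473.3 -336.3]
plate top [ 473.1 -331.1]
cutter side [640.1 230.1]
cutter top [638.7 218.1]
cup side [718.3 -62.6]
edge [ 529.87280932 -118.47161131  259.94680135] [ 0.04305072 -0.30372203 -0.23538187  0.35752342]
```

The top view shows the chest with its front at col ~265 and hinge at col ~341. The lid leans left with its far top corner at (155,324), and the knobs are at (239,224) and (194,236). The side view agrees: lid top corner at (148,350), bottle at (257,394), plate at (340,390). The bottle and plate are clear of the middle of the lid. Next I fit one joint model to all the points.

```bash
cat >> h.py <<'E'
def cw(p,X):  # chest->world
    c,s=np.cos(p[2]),np.sin(p[2]);return np.array([p[0]+c*X[0]-s*X[1],p[1]+s*X[0]+c*X[1],X[2]])
def model(p):
    a=p[3]
    return {"chest":cw(p,[0,0,0]),"lid_hinge":cw(p,[100,0,76]),
     "lid_edge":cw(p,[100-200*np.cos(a)+4*np.sin(a),0,76+200*np.sin(a)+4*np.cos(a)]),
     "wide_drawer_knob":cw(p,[-122-p[4],-48,33]),"narrow_drawer_knob":cw(p,[-122-p[5],78,33])}
def measure(n=3,extra=()):
    obs=[]
    for i in range(n):
        for c in M:
            eyes.grab_frame(c)
            for q in ("chest","lid_hinge","lid_edge","wide_drawer_knob","narrow_drawer_knob"):
                r=eyes.spot_point(c,q)
                if r and r[0]["p"]>.3: obs.append((c,q,np.array(r[0]["pixel"])))
    def f(p):
        m=model(p)
        e=[proj(c,m[q])-x for c,q,x in obs]+[proj(c,cw(p,X(p)))-x for c,X,x in extra]
        return np.concatenate(e)
    s=least_squares(f,[527,-80,-1.57,1.25,60,60],loss="soft_l1",x_scale=[10,10,.1,.1,10,10])
    return s.x,f(s.x).reshape(-1,2),obs
E
python3 - <<'E'
from h import *
A=lambda *X:(lambda p:np.array(X,float))
tip=lambda p:np.array([100-200*np.cos(p[3])-0*4,130,76+200*np.sin(p[3])])
extra=[("top",A(-100,130,72),np.array([174,267])),("top",A(-100,-130,72),np.array([271.5,263])),
 ("top",A(100,-130,76),np.array([274,341])),("top",tip,np.array([155.5,324])),("side",tip,np.array([148,350]))]
p,e,o=measure(3,extra)
print(p.round(3));
for (c,q,x),r in zip(o,e): print(c,q,r.round(1))
print(e[len(o):].round(1))
np.save("p.npy",p); print(sensors.get_time()); h=cw(p,[100,0,0]);print(h)
E
```

```text
[530.376 -87.556  -1.616   1.199  94.244  61.961]
side chest [-1.6 -0.3]
side lid_hinge [ 0.5 -0.6]
side lid_edge [-3.2  0.2]
side wide_drawer_knob [ 3.9 -0.1]
side narrow_drawer_knob [-0.7 -0.3]
top chest [-1.4  1.3]
top lid_hinge [3.3 3.9]
top lid_edge [ 0.4 -0.1]
top wide_drawer_knob [ 0.8 -2.3]
top narrow_drawer_knob [ 1.9 -1. ]
side chest [-2.3  1.5]
side lid_hinge [ 1.8 -0. ]
side lid_edge [-3.1  0.6]
side wide_drawer_knob [1.2 0.4]
side narrow_drawer_knob [-0.3  2.3]
top chest [0.8 3. ]
top lid_hinge [0.9 3.2]
top lid_edge [-0.4  1. ]
top wide_drawer_knob [0.8 0.1]
top narrow_drawer_knob [-1.1  2.8]
side chest [-1.1 -1.4]
side lid_hinge [-1.4 -1.6]
side lid_edge [ 1.2 -1.5]
side wide_drawer_knob [ 3.9 -0. ]
side narrow_drawer_knob [-0.8  0.3]
top chest [2.3 0.9]
top lid_hinge [-1.1  1.4]
top lid_edge [ 3.3 -0.7]
top wide_drawer_knob [ 0.7 -2.9]
top narrow_drawer_knob [-0.5 -0.3]
[[-0.6  0.2]
 [-1.2 -0.6]
 [ 0.3 -1. ]
 [-1.1  0.4]
 [-6.9  0.1]]
2.8
[ 525.85304107 -187.45348984    0.        ]
```

```bash
cat >> h.py <<'E'
Q=[np.cos(-.0226),np.sin(-.0226),0,0]
def lidpose(p,a,r=165,y=-10,back=0):
    return cw(p,[100-r*np.cos(a)+4*np.sin(a)+14.5+back,y,76+r*np.sin(a)+4*np.cos(a)+73])
E
python3 - <<'E'
from h import *
import cv2
p=np.load("p.npy")
hand.command_gripper(0,40); arm.reach(lidpose(p,p[3],back=40),Q)
print(sensors.get_eef_pos(),sensors.get_force(),sensors.get_gripper_width(),sensors.get_time())
hit=arm.move_straight(lidpose(p,p[3],back=-15),v=30,f_stop=1.5)
print(hit,sensors.get_eef_pos(),lidpose(p,p[3]),sensors.get_force(),sensors.get_time())
cv2.imwrite("pics/s1.png",eyes.grab_frame("side"))
E
```

```text
[ 515.61292274 -186.57258014  304.08162398] [ 0.81028817 -0.8120386  -0.51035018] 0.09474404428605651 5.6083
True [ 517.92553231 -137.01526149  303.73581323] [ 517.75350264 -145.25396712  304.15295165] [-0.87292127 -0.74144683 -0.6124253 ] 7.0417
```

View pics/s1.png

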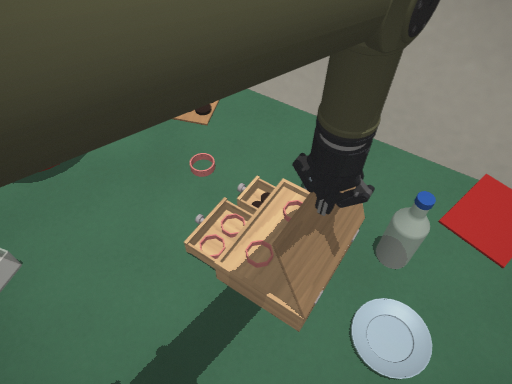

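The fingertips are behind the lid at (205,325), at or very near contact, and nothing else is close. Next I follow the arc down.

```bash
python3 - <<'E'
from h import *
import cv2
p=np.load("p.npy")
for a in np.linspace(1.1,.08,8):
    hit=arm.move_straight(lidpose(p,a,r=160,back=-4),v=70,f_stop=12)
    print(round(a,2),hit,sensors.get_eef_pos().round(1) if hasattr(sensors.get_eef_pos(),'round') else sensors.get_eef_pos(),np.round(sensors.get_force(),1))
    if hit: break
else:
    P=lidpose(p,0,r=160,back=-4);P[2]-=12
    print(arm.move_straight(P,v=15,f_stop=8),sensors.get_eef_pos(),sensors.get_force())
print(sensors.get_time())
cv2.imwrite("pics/s2.png",eyes.grab_frame("side"))
E
```

```text
1.1 False [ 518.2 -127.8  292.6] [-0.1  0.3  0.6]
0.95 False [ 519.3 -107.5  281.5] [ 0.6 -0.1  0.2]
0.81 False [520.  -89.3 267.1] [-0.6  0.2  0.3]
0.66 False [520.7 -73.4 250.1] [ 0.2 -0.1 -0.2]
0.52 False [521.2 -60.1 231. ] [-0.7  0.7  0.3]
0.37 False [521.7 -49.6 210.2] [-0.2 -0.4 -0.2]
0.23 False [522.  -42.4 188.1] [ 0.1 -0.4 -0.2]
0.08 False [522.2 -38.3 165.1] [0.5 0.2 0.2]
True [522.811117   -37.82837329 152.70187585] [-1.14718315 -0.88975572  4.9315137 ]
11.775
```

View pics/s2.png

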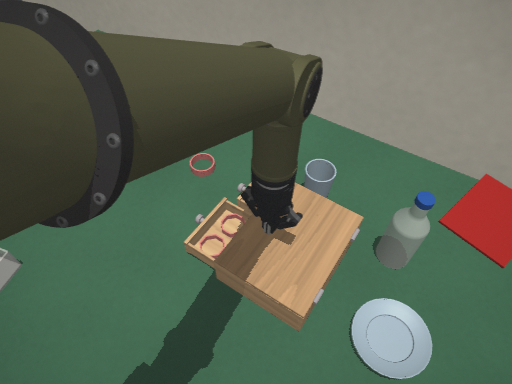

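The lid lies flat, with the tip at z≈79.7 against the expected 80. I'll press it once more to confirm, then go round to the wide drawer knob.

```bash
python3 - <<'E'
from h import *
import cv2
p=np.load("p.npy")
P=np.array(sensors.get_eef_pos());D=P.copy();D[2]-=8
print(arm.move_straight(D,v=10,f_stop=12),sensors.get_eef_pos(),sensors.get_force())
U=P.copy();U[2]=210;arm.move_straight(U,v=120)
K=lambda x,z:cw(p,[x,-48,z])
x0=-122-p[4]-45
arm.move_straight(K(x0,210),v=200)
eyes.grab_frame("top")
cv2.imwrite("pics/t3.png",eyes.grab_frame("top"));cv2.imwrite("pics/s3.png",eyes.grab_frame("side"))
for c in M: print(c,eyes.spot_point(c,"wide_drawer_knob")[:1],proj(c,K(-122-p[4],33)),[d["pixel"] for d in eyes.spot_point(c,"lid_edge")[:1]],proj(c,cw(p,[-100,0,80])))
arm.move_straight(K(x0,99),v=100)
print(arm.move_straight(K(-122-p[4]+10,99),v=30,f_stop=3.5),sensors.get_eef_pos(),K(-122-p[4],99),sensors.get_force(),sensors.get_time())
cv2.imwrite("pics/s4.png",eyes.grab_frame("side"))
E
```

```text
True [522.82316885 -37.80747677 152.67693537] [-1.66112617 -0.7732366   5.61225929]
side [{'pixel': [213.4, 196.4], 'p': 0.59}] [216.7917734  195.65182479] [[216.7, 253.6]] [214.59687086 250.49848559]
top [{'pixel': [237.1, 225.2], 'p': 0.9}] [238.40507861 220.8042935 ] [[222.2, 264.1]] [220.2567611  264.92286657]
False [491.82173393 120.65774499  99.05885951] [492.20638594 130.63799269  99.        ] [ 1.34811088  2.97142912 -1.06223873] 17.6
```

View pics/s4.png

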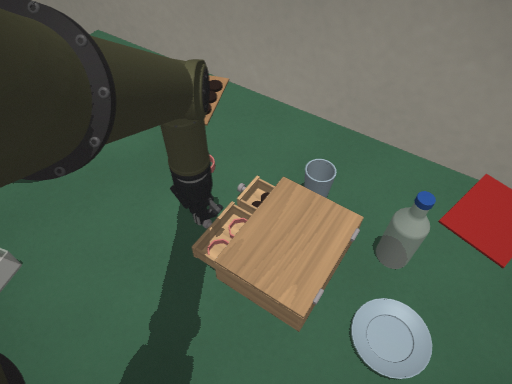

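View pics/t3.png

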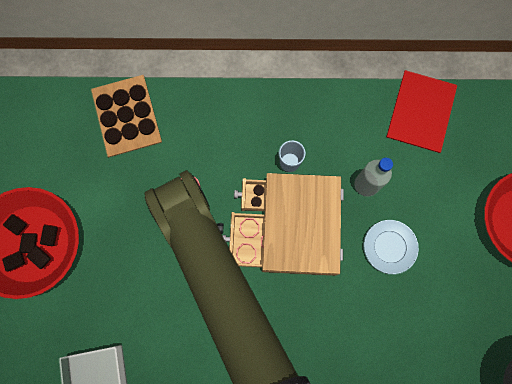

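Lid is shut, and the wide drawer has begun sliding: its near corner in the side view moved from col 186 to 194. I'll continue home.

```bash
python3 - <<'E'
from h import *
import cv2
p=np.load("p.npy")
K=lambda x,z=99:cw(p,[x,-48,z])
print(arm.move_straight(K(-148),v=40,f_stop=12),sensors.get_force())
hit=arm.move_straight(K(-108),v=15,f_stop=6);P=np.array(sensors.get_eef_pos())
print(hit,P,K(-122),np.round(sensors.get_force(),1),sensors.get_time())
c=np.array(cw(p,[1,0,0]))-cw(p,[0,0,0]); print("chest x of tcp",(P-cw(p,[0,0,99]))@c)
cv2.imwrite("pics/s5.png",eyes.grab_frame("side")[100:340,150:410].repeat(3,0).repeat(3,1)[:600,:780])
E
```

```text
False [0.39207852 0.13624577 1.10348945]
True [488.32588807  52.17542617  98.80283396] [487.94357913  36.49041541  99.        ] [0.5 1.2 1.5] 20.3667
chest x of tcp -137.68625003730338
```

View pics/s5.png

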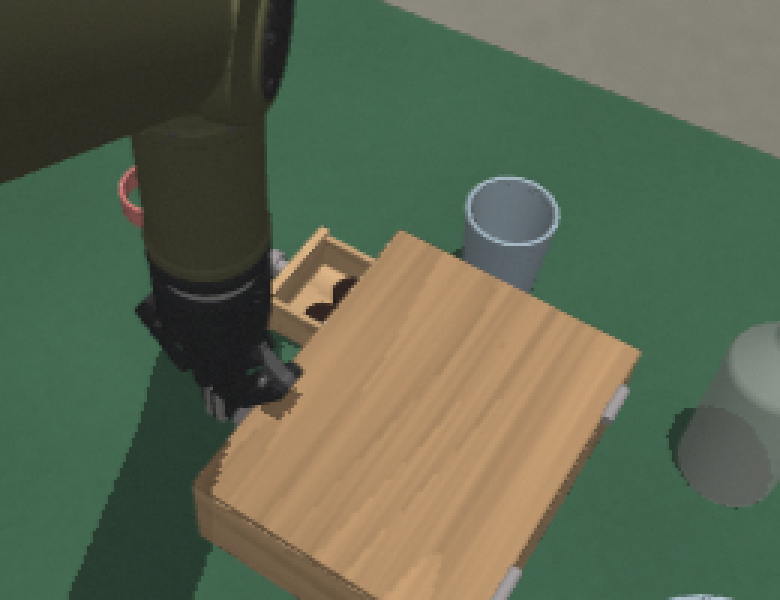

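The contact stopped early, at x=-137.7. The drawer still looks about 15 mm out, with its corner at crop (200,490), so the finger linkage has probably met the lid's front edge. I'll back off, then push again with the tool yawed 90° and tilted so the hand stays clear.

```bash
python3 - <<'E'
from h import *
import cv2
from scipy.spatial.transform import Rotation as Ro
p=np.load("p.npy")
K=lambda x,z=99,y=-48:cw(p,[x,y,z])
arm.move_straight(K(-200),v=120)
cx=cw([0,0,p[2]],[1,0,0]);cy=cw([0,0,p[2]],[0,1,0]);t=np.radians(25)
z=np.sin(t)*cx-np.cos(t)*np.array([0,0,1.])
best=None;q0=np.array(sensors.get_qpos())
for s in (1,-1):
    y=s*cy;Rm=np.c_[np.cross(y,z),y,z];q=Ro.from_matrix(Rm).as_quat()
    tip=lambda x,zz:K(x,zz)-73*z
    j=[kin.inverse_kinematics(tip(x,zz),q) for x,zz in((-210,60),(-210,30),(-105,30))]
    print(s,[None if a is None else np.round(a,2) for a in j])
    if all(a is not None for a in j):
        d=abs(np.array(j[0])-q0).max()
        if best is None or d<best[0]: best=(d,q)
np.save("q2.npy",best[1]);print(q0.round(2),best)
for c in M: 
    im=eyes.grab_frame(c)
    r=eyes.spot_point(c,"wide_drawer_knob"); print(c,r and [(d["pixel"],d["p"]) for d in r[:2]])
    for o in (0,10,20): print(o,proj(c,K(-122-o,33)).round(1))
    b,a=(190,150) if c=="side" else (140,190)
    cv2.imwrite(f"pics/{c}6.png",cv2.resize(im[b-40:b+140,a:a+200],None,fx=3,fy=3))
print(sensors.get_time())
E
```

```text
1 [array([ 0.21,  0.52, -0.92,  1.84,  0.73,  1.4 , -1.05]), array([ 0.19,  0.56, -0.9 ,  1.85,  0.77,  1.36, -1.08]), array([ 0.37,  0.45, -0.87,  1.97,  0.76,  1.25, -0.92])]
-1 [array([ 0.37,  0.68, -1.18,  1.83,  0.89,  1.52,  1.99]), array([ 0.37,  0.74, -1.18,  1.85,  0.95,  1.51,  1.94]), array([ 0.59,  0.63, -1.18,  1.96,  0.94,  1.4 ,  2.1 ])]
[ 0.37  0.3  -0.72  2.    0.25  0.93 -2.09] (np.float64(1.045126869971678), array([ 0.70578557,  0.67455216, -0.15646889,  0.14954461]))
side [([235.8, 228.7], 0.37)]
0 [237.2 229.5]
10 [235.  225.8]
20 [232.8 222.1]
top [([190.6, 235.1], 0.63), ([240.0, 253.2], 0.38)]
0 [240.2 255.6]
10 [240.  251.9]
20 [239.8 248.2]
21.2833
```

View pics/side6.png

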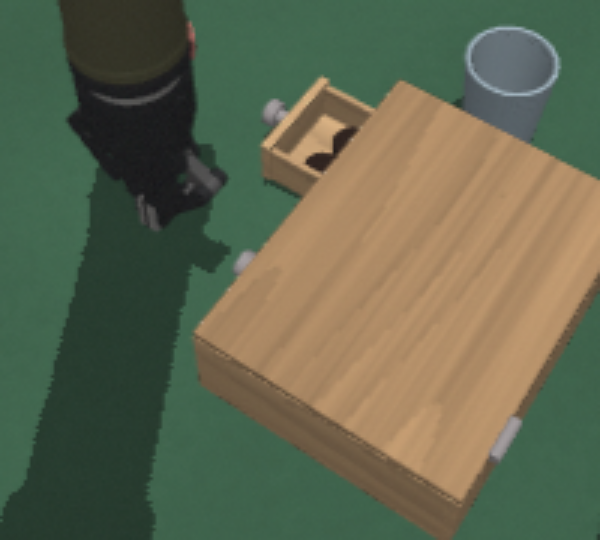

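The knob is at its home pixel and the drawer looks flush; what I took for a gap was only shadow. I'll confirm with one gentle push in the clear tilted posture.

```bash
python3 - <<'E'
from h import *
import cv2
p=np.load("p.npy");q=np.load("q2.npy")
t=np.radians(25);cx=cw([0,0,p[2]],[1,0,0]);z=np.sin(t)*cx-np.cos(t)*np.array([0,0,1.])
T=lambda x,zz:cw(p,[x,-48,zz])-73*z
P=np.array(sensors.get_eef_pos());P[2]=170;arm.move_straight(P,v=150)
arm.reach(T(-200,90),q)
arm.move_straight(T(-175,28),v=100)
hit=arm.move_straight(T(-110,28),v=20,f_stop=8)
E=np.array(sensors.get_eef_pos());print(hit,"tip chest x",(E-T(0,28))@cx,np.round(sensors.get_force(),1))
arm.move_straight(T(-190,60),v=100)
arm.move_straight(T(-190,200),v=150)
arm.set_joints([1.33,0.321,-0.07,1.45,0.023,1.371,-0.057]) if False else None
for c in M:
    cv2.imwrite(f"pics/{c}7.png",eyes.grab_frame(c))
    for n in("wide_drawer_knob","narrow_drawer_knob","cup","bottle","cutter","plate"):
        print(c,n,[d["pixel"] for d in eyes.spot_point(c,n)[:1]])
print(sensors.get_time())
E
```

```text
True tip chest x -131.34071290812116 [0.5 1.2 1.7]
side wide_drawer_knob [[264.3, 333.2]]
side narrow_drawer_knob [[186.1, 237.8]]
side cup [[191.8, 314.4]]
side bottle [[255.9, 391.8]]
side cutter [[168.4, 203.6]]
side plate [[340.4, 389.2]]
top wide_drawer_knob [[239.5, 256.8]]
top narrow_drawer_knob [[194.1, 237.8]]
top cup [[161.6, 289.3]]
top bottle [[186.3, 365.2]]
top cutter [[190.7, 188.1]]
top plate [[250.2, 387.8]]
28.3833
```

View pics/side7.png

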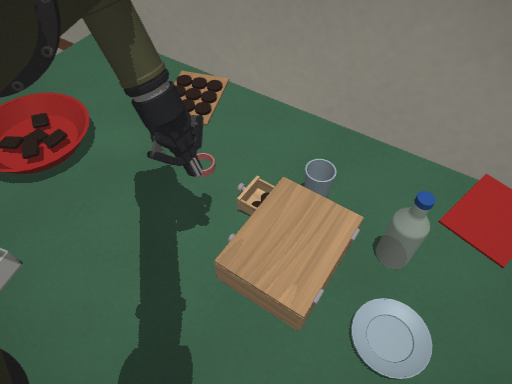

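View pics/top7.png

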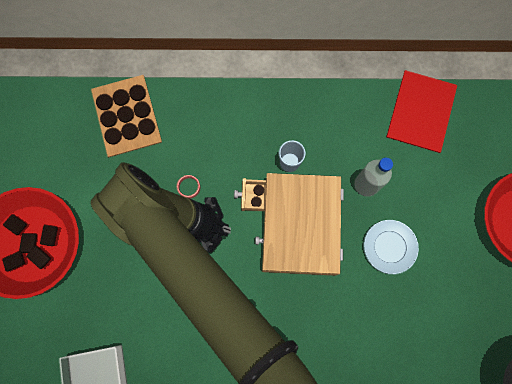

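Both views show the lid flat and the wide drawer flush, with its knob at (240,257) in the top view. The narrow drawer and the bystanders are where they started, and the arm is clear.

```bash
python3 -c "
from bench import arm
print(arm.sign_off())"
```

```text
the job is handed in; nothing more can be done
None
```

The lid is fully shut and the wide drawer is fully home; the narrow drawer and everything around the chest look unmoved in the last pictures, and I handed the job in at about 28 s.

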